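# Clip the roll stop onto the paper dispenser

## Robot

A 6-joint arm with a two-finger parallel gripper is mounted at the origin on the work surface. World frame = base frame: x ahead of the robot, y to its left, z up, the work surface at z = 0. Lengths are in m, angles in rad, forces in N, time in s.
With the tool pointing down it reaches from about 0.4 to 0.925 m from the base axis. Payload 3.4 kg.
Tool frame: the origin (TCP) lies midway between the tips of the shut fingers; the grasp point (between the pads) lies 19 mm behind it (env.grasp_offset is the distance from the TCP to the grasp point, in m); z points along the fingers, y is the direction in which the jaws open and shut (so a half turn about z gives the same grasp; the last joint's range is limited). The gripper opens to 85 mm and grips with 20 to 120 N. Pads are 22 mm wide; open, the fingers measure 114 mm over their backs; the gripper's body (76 mm by 85 mm) begins 54 mm behind the grasp point. The pads swing forward as they close: fully open they stand 13 mm farther back than shut.
Start: joints at [1.119, 0.307, 1.506, -0, 1.328, -0.073], TCP at [0.213, 0.534, 0.231] pointing down, gripper open.
Joint ranges: [-3.12, 3.12], [-1.05, 2.28], [0.14, 2.33], [-1.42, 4.57], [0.1, 2.73], [-2.68, 2.68]. Speed limits (rad/s): [2.57, 2.57, 3.14, 3.14, 3.14, 3.14].

## Interface

Orientations are given as a 3x3 rotation matrix whose columns are the frame's x, y, z axes.
In Python, from station import state, vision, ticket, env gives the robot as it stands. The module is installed in compiled form; this text tells all that it offers.
- The arm moves only by the tool step_arm, never from a script. Its arguments are lists of equal length, an entry for each row: "dp": the shift along the tool's x, y, z in m, a list of three; "twist": the turn about the tool's z in rad; "grip": the opening in per cent of the stroke, from 0 (shut) to 100 (fully open). In form: {"dp": [[tx, ty, tz], ...], "twist": [twist, ...], "grip": [grip, ...]}. A call has 1 to 10 rows; each row is the pose to reach, as a shift and turn from the pose commanded when the call began, along the tool's axes at that moment; what a row does not reach only later rows make up. A row lasts 1/10 s, in which the tool goes at most 50 mm and 8.59 degrees, less where a joint would pass 70% of its speed; a pose out of reach is approached as far as the arm can. A call with a gripper value outside its range is refused whole. The fingers move at their own pace and stop on an object; "force" is the grip in N (left out, the last holds). Time passes only in rows, so rows that repeat a pose let the fingers close. It gives the time, the measured TCP pose, the force and the opening at its end, in the units of the state.
- state(): the state, without advancing time (a new reading comes with each control period).
- vision.camera(name): name is "scene" or "side" or "wrist"; returns a dict with "color" (420x560x3 uint8, blue, green, red), "depth" (420x560 float32, m along the optical axis (not along the pixel's ray), 0 where there is no reading), "fx", "fy", "cx", "cy" (pixels), "rvec" (rotation vector, rad) and "tvec" (3), from world to camera coordinates, as OpenCV has them. Camera axes: x right, y down, z forward; pixel columns grow to the right and rows downward; lengths in m; the calibration is good to about 2 mm. A picture is of the moment at which its call begins.
- ticket.sign_off(): hands the job in, once; it reports no verdict.
Trained networks look in a picture, given as the dict that the camera call returned (one of the last four; its "shot" number tells which), for a name from the list of things; names that differ only in an ending like _2 or _b are one class to them, and where a whole thing is asked for, a point or a joint stands for the part that bears it (a point fixed in the world has none). Each returns a list of dicts, best first, with "conf" (0 to 1); they miss things now and then, are a little off and sometimes report something else, mostly with a low value. They report only what shows in the picture. A call takes as long as a camera call. They do not tell look-alikes from the thing itself.
- vision.find_in(name, picture): "location" ([column, row] in pixels, amid what is visible of it).
- vision.outline_of(name, picture): "mask" (420x560 bool, what is visible of it) and "location" ([column, row] in pixels, amid what is visible of it).
The state is a dict: "t": time; "qpos": joint angles; "joint_velocities": joint speeds; "effort": joint torques, N m; "eef_pos": TCP position; "tool_rot": TCP orientation; "ft_force": force on the tool from outside, world axes, zero at the start; "ft_torque": the same for the moment, N m; "width": finger opening in m.
Only numpy, scipy, OpenCV 4.12 (cv2) and the standard library are available. Lean on these libraries where they do the work, as an engineer would, in place of code of your own. Each camera call takes 0.05 s, during which the arm holds its last target. There are 200 camera calls.

## Task

The brown paper roll wanders along the rod of the bench dispenser. Press the loose green C-shaped stop down onto the bare stretch of rod until it snaps home, then slide it along the rod so that it pushes the roll up against the red sprung brake pad of the metal stop and keeps it there, the pad pressed in and the green stop close against the roll. Do not shove the metal stop along, and leave the other things on the bench where they are.

Things in the scene. Friction and masses are not known exactly. Their poses are not given: they have to be found in the camera images.
- dispenser: Grey steel paper-roll stand fixed to the bench; origin on the bench under the rod's middle, axes as rod_mid. Base 180 (x) by 390 mm (y), 14 mm high; two cheeks at y = -182 and +182 mm, 8 mm thick, 90 mm wide in x, their slotted tops 133 mm above the bench; a tear bar at x = -83 mm, top 68 mm above the bench. Only the roll and metal stop stand higher than the cheeks.
- rod_mid (a point): Middle of the dispenser's chrome rod, on its axis, 120 mm above the bench. The rod is level, 25 mm thick, fixed, and runs along this frame's y axis from cheek to cheek. Its bare stretch lies between the roll's -y end and the inner face of the -y cheek at y = -178 mm.
- far_stop: Metal stop: aluminium collar 48 mm across, 16 mm wide (along y), origin at its centre, axes as rod_mid, clamped by a black thumb screw (38 mm above the rod's axis) on the +y side of the roll; its place differs each time. On its roll side a red sprung brake pad, face 15 mm from the centre, gives way 2 mm under 1 to 4 N, then is solid. The stop holds up to some 25 N and shifts if shoved harder.
- roll: Brown paper roll on the rod, 104 mm across, 100 mm long (along y); origin at its centre, axes as rod_mid. Slides along the rod against some 2 N. A black plug (42 mm across, it does not give) stands out of the core at the +y end by 3 to 35 mm, differently each time, and is what meets the brake pad. At first 11 to 83 mm are left between plug and pad.
- clip_bore (a point): Centre of the loose green C-shaped stop, on its bore axis. It starts standing gap down on its two feet, this point 21 mm above the bench; 45 mm high, 37 mm across in x, 30 mm wide along y (the bore), z up from gap to crown; about 33 g. Snapped home, this point is on the rod's axis; it then grips lightly and slides along the rod against 1 to 4 N.
- clip_pad (a point): Middle of the flat thumb pad (30 by 30 mm) on top of the green stop's crown, 24.5 mm above the bore; the crown block is 11.5 mm thick. The side walls are springy jaws whose lips leave a 17 mm gap and must spread, so it will not go on while its sides are squeezed. Let go astride the rod it rests on its lips, bore about 20 mm above the axis; some 9 to 14 N down on the pad snaps it on.
- tape_roll: Roll of brown packing tape lying flat, 100 mm across, 48 mm high, a bystander; origin at the centre of its underside.
- tub: White plastic tub with a red lid, 90 mm across, 85 mm high, a bystander; origin at the centre of its underside.
- carton: Small brown carton, 120 by 150 mm, 80 mm high, a bystander; origin at the centre of its underside.
There are look-alikes about, which are no part of the job. What is meant by the part that bears clip_bore is not pink, and is the smaller of those in its own colour.

How it is judged:
At the end, for the whole second after the job is handed in: The green stop is snapped onto the rod (bore within 2.5 mm of the rod's axis, in line within 0.12 rad), at rest, within 2.5 mm of the roll's -y end; the roll's plug presses on the metal stop's brake pad with over 0.5 N; the metal stop is within 2 mm of where it was clamped (x of clip_bore in the frame of rod_mid between -0.0025 and 0.0025 m and z of clip_bore in the frame of rod_mid between -0.0025 and 0.0025 m and angle between the y axis of clip_bore and the y axis of rod_mid, either way round below 0.12 rad and y of clip_bore in the frame of roll between -0.0675 and -0.062 m and contact force between roll and far_stop above 0.5 N and distance of far_stop from where it was at the start of the episode below 0.002 m and linear speed of stop_clip below 0.01 m/s); the robot touches nothing.
It fails at once if the tape roll is moved more than 20 mm (distance of tape_roll from where it was at the start of the episode above 0.02 m).
It fails at once if the tub is moved more than 20 mm (distance of tub from where it was at the start of the episode above 0.02 m).
It fails at once if the carton is moved more than 20 mm (distance of carton from where it was at the start of the episode above 0.02 m).
It also fails if it takes over 58 s, if anything falls off the work surface, if the arm or the gripper's body presses on something with over 40 N, if the wrist force passes 120 N, or if a joint passes its speed limit or range.

## Working session

There is one attempt and no reset: what is moved stays moved. The work goes in short steps, Python scripts to look and compute and a tool call to move; the robot and the scene stay as the last step left them, time stands still between calls to the robot, and variables do not carry over. Pictures are saved under pics/ and viewed, on a budget of 10 in all, crops included, one or two more only if the job needs it, and the job is handed in when it is done.

Besides the shell and the picture viewer there is one more tool, called after "Request:" as name(argument=value, ...) on one line, values as JSON. step_arm: Moves the arm, as the interface text tells. Its arguments: {"type":"object","properties":{"dp":{"type":"array"},"twist":{"type":"array"},"grip":{"type":"array"},"force":{"type":"number"}},"required":["dp","twist","grip"]}

```bash
mkdir -p pics
cat > h.py <<'E'
import numpy as np, cv2
from station import state, vision, ticket, env
def P(im):
    R=cv2.Rodrigues(np.array(im["rvec"],float))[0]; return R,np.array(im["tvec"],float).ravel()
def cloud(im,mask=None):
    d=im["depth"]; m=(d>0) if mask is None else (mask&(d>0))
    v,u=np.nonzero(m); z=d[v,u]
    c=np.stack([(u-im["cx"])/im["fx"]*z,(v-im["cy"])/im["fy"]*z,z],1)
    R,t=P(im); return (c-t)@R, np.stack([u,v],1)
def proj(im,p):
    R,t=P(im); c=np.atleast_2d(p)@R.T+t
    return np.stack([c[:,0]/c[:,2]*im["fx"]+im["cx"],c[:,1]/c[:,2]*im["fy"]+im["cy"]],1)
E
python3 - <<'E'
from h import *
s=state(); print(s["t"],s["eef_pos"],np.round(s["tool_rot"],3),s["width"])
ims=[vision.camera(n) for n in("scene","side")]
cv2.imwrite("pics/a.png",cv2.resize(ims[0]["color"],(800,600)))
cv2.imwrite("pics/b.png",cv2.resize(ims[1]["color"],(800,600)))
for im in ims:
    R,t=P(im); print("cam",-R.T@t,R[2])
    for n in("clip_bore","roll","far_stop","dispenser","tape_roll","tub","carton"):
        for o in vision.outline_of(n,im):
            if o["conf"]<.2: continue
            p,_=cloud(im,o["mask"])
            print(n,round(o["conf"],2),np.round(o["location"]),o["mask"].sum(), np.round(np.percentile(p,[3,50,97],axis=0),3).tolist() if len(p) else "")
print(state()["t"])
E
```

```text
0.0 [0.21235313 0.53357735 0.23037035] [[-0.929  0.37  -0.001]
 [ 0.37   0.929 -0.002]
 [ 0.    -0.002 -1.   ]] 0.08550673559682365
cam [ 1.33036559 -0.58703366  0.79913888] [-0.61143219  0.52955068 -0.58798533]
clip_bore 0.83 [ 86. 289.] 573 [[0.445, -0.47, 0.007], [0.48, -0.452, 0.046], [0.487, -0.431, 0.063]]
clip_bore 0.83 [148. 263.] 253 [[0.451, -0.303, 0.006], [0.478, -0.289, 0.034], [0.484, -0.275, 0.049]]
clip_bore 0.79 [117. 270.] 337 [[0.443, -0.385, 0.002], [0.464, -0.367, 0.032], [0.477, -0.346, 0.048]]
roll 0.82 [300. 194.] 1598 [[0.565, 0.061, 0.086], [0.629, 0.089, 0.148], [0.654, 0.16, 0.174]]
far_stop 0.46 [332. 176.] 161 [[0.587, 0.214, 0.111], [0.607, 0.224, 0.136], [0.619, 0.254, 0.16]]
dispenser 0.56 [285. 222.] 8090 [[0.526, -0.097, 0.011], [0.619, 0.064, 0.019], [0.692, 0.274, 0.17]]
tape_roll 0.91 [158. 332.] 1733 [[0.667, -0.428, 0.004], [0.72, -0.383, 0.037], [0.757, -0.338, 0.051]]
tape_roll 0.67 [298. 193.] 1711 [[0.557, 0.061, 0.072], [0.626, 0.09, 0.146], [0.654, 0.184, 0.174]]
tub 0.59 [318. 250.] 1316 [[0.719, 0.022, 0.01], [0.768, 0.046, 0.065], [0.7
[... 496 characters left out ...]
]
clip_bore 0.65 [378. 345.] 419 [[0.434, -0.386, 0.002], [0.444, -0.372, 0.037], [0.468, -0.354, 0.046]]
roll 0.93 [266. 194.] 2052 [[0.525, 0.059, 0.07], [0.561, 0.09, 0.129], [0.631, 0.154, 0.171]]
far_stop 0.45 [240. 175.] 185 [[0.57, 0.211, 0.103], [0.584, 0.22, 0.132], [0.609, 0.235, 0.156]]
dispenser 0.84 [272. 221.] 8353 [[0.511, -0.099, 0.007], [0.578, 0.065, 0.056], [0.688, 0.27, 0.167]]
tape_roll 0.7 [446. 293.] 1624 [[0.656, -0.43, 0.001], [0.689, -0.385, 0.031], [0.747, -0.341, 0.048]]
tub 0.93 [317. 200.] 704 [[0.706, 0.02, 0.007], [0.733, 0.046, 0.072], [0.777, 0.094, 0.086]]
carton 0.82 [182. 167.] 1625 [[0.537, 0.468, 0.003], [0.589, 0.499, 0.065], [0.656, 0.622, 0.081]]
0.8
```

View pics/a.png

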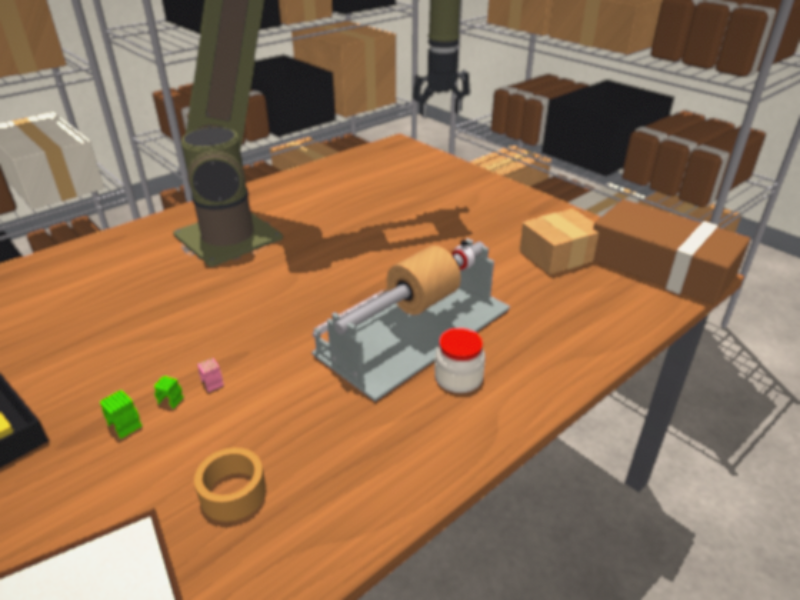

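View pics/b.png

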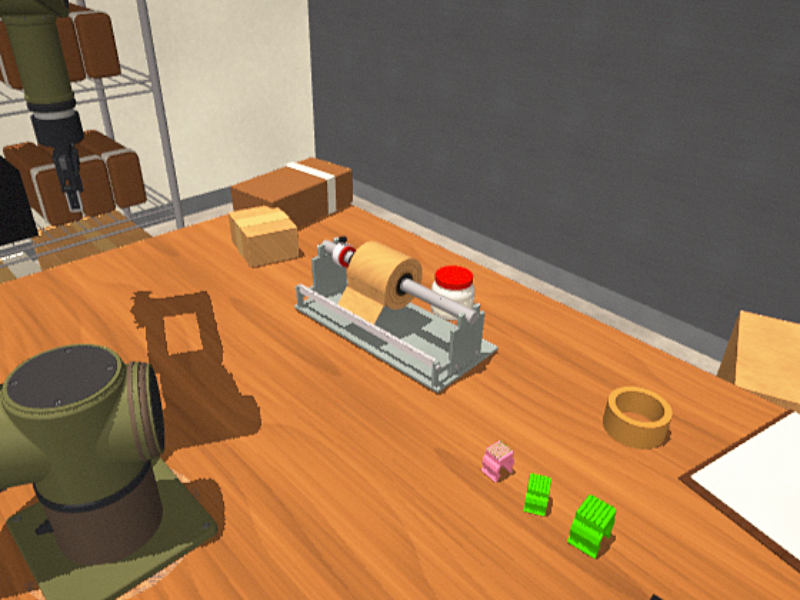

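The scene shows the roll and metal stop at the +y end of the stand. The clips stand in a row: pink (y≈-0.29), small green (y≈-0.37, side pixel 537,494) and large green (y≈-0.45). The target is the small green one in the middle.

Run:
```python
from h import *
C=[]
for n in("scene","side"):
    im=vision.camera(n); p,uv=cloud(im); col=im["color"][uv[:,1],uv[:,0]].astype(int)
    # rod top points
    m=(p[:,0]>.5)&(p[:,0]<.7)&(p[:,1]>-.1)&(p[:,1]<.055)&(p[:,2]>.112)&(p[:,2]<.14)
    q=p[m]; print(n,"rod n",len(q))
    if len(q)>20:
        a=cv2.fitLine(q[:,:2].astype(np.float32),cv2.DIST_HUBER,0,.01,.01).ravel(); print("line",a,"yaw of y axis",np.arctan2(-a[0]*np.sign(a[1]),abs(a[1])), "z95",np.percentile(q[:,2],97))
    # base top
    m=(p[:,0]>.45)&(p[:,0]<.75)&(p[:,1]>-.14)&(p[:,1]<.32)&(p[:,2]>.009)&(p[:,2]<.02)&(col.ptp(1)<40 if hasattr(col,'ptp') else np.ptp(col,axis=1)<40)
    r=cv2.minAreaRect(p[m][:,:2].astype(np.float32)*1000); print("base",r,cv2.boxPoints(r).round().tolist())
    # cheek tops
    for lo,hi in((-.14,-.06),(.2,.32)):
        m=(p[:,0]>.48)&(p[:,0]<.72)&(p[:,1]>lo)&(p[:,1]<hi)&(p[:,2]>.125)&(p[:,2]<.14)
        if m.sum()>5: print("cheek",m.sum(),np.percentile(p[m],[3,50,97],axis=0).round(3).tolist())
    # clip tops
    g=(col[:,1]>col[:,2]+50)&(col[:,1]>col[:,0]+50)&(p[:,1]>-.41)&(p[:,1]<-.32)&(abs(p[:,0]-.46)<.06)
    t=g&(p[:,2]>.040)&(p[:,2]<.055)
    print("clip",g.sum(),p[g].min(0).round(3),p[g].max(0).round(3),"top",t.sum(),np.median(p[t],axis=0).round(4))
    if t.sum()>5:print(cv2.minAreaRect(p[t][:,:2].astype(np.float32)*1000))
```

```text
scene rod n 548
line [ 0.06221418 -0.99806285  0.61680424 -0.02299976] yaw of y axis 0.06225438 z95 0.13511654875391169
base ((630.5482788085938, 91.58401489257812), (230.1047821044922, 389.4964904785156), 2.7806735038757324) [[506.0, 281.0], [525.0, -109.0], [755.0, -97.0], [736.0, 292.0]]
cheek 158 [[0.589, -0.102, 0.126], [0.617, -0.089, 0.132], [0.641, -0.061, 0.135]]
cheek 172 [[0.573, 0.207, 0.126], [0.603, 0.238, 0.133], [0.619, 0.281, 0.139]]
clip 253 [ 0.442 -0.385  0.003] [ 0.479 -0.348  0.05 ] top 112 [ 0.4609 -0.3673  0.0456]
((459.1033630371094, -366.42340087890625), (29.77434539794922, 27.650314331054688), 27.524803161621094)
side rod n 540
line [ 0.04425851 -0.9990201   0.59931636 -0.01748021] yaw of y axis 0.04427297 z95 0.13255884403731452
base ((612.2500610351562, 90.05500030517578), (205.86717224121094, 391.2472839355469), 3.376422166824341) [[498.0, 279.0], [521.0, -111.0], [727.0, -99.0], [703.0, 291.0]]
cheek 130 [[0.586, -0.103, 0.126], [0.607, -0.089, 0.13], [0.635, -0.062, 0.133]]
cheek 163 [[0.568, 0.205, 0.125], [0.586, 0.228, 0.131], [0.613, 0.279, 0.139]]
clip 414 [ 0.43  -0.388 -0.   ] [ 0.512 -0.328  0.048] top 195 [ 0.4529 -0.3685  0.0444]
((454.0417785644531, -367.43182373046875), (33.619346618652344, 29.22734260559082), 28.192596435546875)
```

Request:
step_arm(dp=[[-0.41, -0.304, -0.12], [-0.41, -0.304, -0.12], [-0.41, -0.304, -0.12], [-0.41, -0.304, -0.12], [-0.41, -0.304, -0.12], [-0.41, -0.304, -0.12], [-0.41, -0.304, -0.12], [-0.551, -0.721, -0.05], [-0.551, -0.721, -0.05], [-0.551, -0.721, -0.05]], twist=[0.7, 0.7, 0.7, 0.7, 0.7, 0.7, 0.7, 0.7, 0.7, 0.7], grip=[100, 100, 100, 100, 100, 100, 100, 100, 100, 100])

```text
t: 1.9
eef_pos: [0.4088, 0.0937, 0.304]
tool_rot: [[-0.473, 0.881, 0.001], [0.881, 0.473, 0.0], [-0.0, 0.001, -1.0]]
ft_force: [1.2, -0.4, 0.4]
width: 0.0853
```

Request:
step_arm(dp=[[-0.405, -0.163, 0.024], [-0.405, -0.163, 0.024], [-0.405, -0.163, 0.024], [-0.405, -0.163, 0.024], [-0.405, -0.163, 0.024], [-0.405, -0.163, 0.024], [-0.405, -0.163, 0.024], [-0.405, -0.163, 0.024], [-0.405, -0.163, 0.024], [-0.405, -0.163, 0.024]], twist=[0, 0, 0, 0, 0, 0, 0, 0, 0, 0], grip=[70, 70, 70, 70, 70, 70, 70, 70, 70, 70])

```text
t: 2.9
eef_pos: [0.4568, -0.3436, 0.2788]
tool_rot: [[-0.468, 0.883, 0.0], [0.883, 0.468, -0.002], [-0.002, -0.001, -1.0]]
ft_force: [-0.3, 0.7, 0.2]
width: 0.0598
```

```bash
cat > clip.py <<'E'
from h import *
s=state(); print(s["t"],s["eef_pos"].round(4) if hasattr(s["eef_pos"],'round') else s["eef_pos"],np.round(s["tool_rot"],3).tolist(),s["width"],s["ft_force"])
import sys
im=vision.camera("wrist"); cv2.imwrite("pics/%s.png"%sys.argv[1],im["color"])
R,t=P(im); print("cam",(-R.T@t).round(3),R[2].round(3))
for o in vision.outline_of("clip_bore",im):
    p,_=cloud(im,o["mask"]); 
    if len(p)<10: continue
    zt=np.percentile(p[:,2],90); q=p[p[:,2]>zt-.006][:,:2].astype(np.float32)*1000
    r=cv2.minAreaRect(q); print(round(o["conf"],2),np.round(o["location"]),"top",zt.round(4),[np.round(a,1) for a in r], im["color"][o["mask"]].mean(0).round())
E
python3 clip.py c
```

```text
2.9 [ 0.4568 -0.3436  0.2788] [[-0.468, 0.883, 0.0], [0.883, 0.468, -0.002], [-0.002, -0.001, -1.0]] 0.05979905390290045 [-0.3280298   0.71055496  0.18388191]
cam [ 0.424 -0.282  0.42 ] [ 0.13  -0.25  -0.959]
0.75 [263. 179.] top 0.0446 [array([ 455.7, -366.6]), array([29.6, 30. ]), np.float64(28.1)] [  5. 155.  66.]
0.73 [233. 252.] top 0.0595 [array([ 460.3, -451.2]), array([40.1, 39.9]), np.float64(7.1)] [  3. 176.  76.]
0.61 [303. 119.] top 0.0446 [array([ 464.2, -289.2]), array([30., 30.]), np.float64(83.9)] [114. 116. 160.]
```

View pics/c.png

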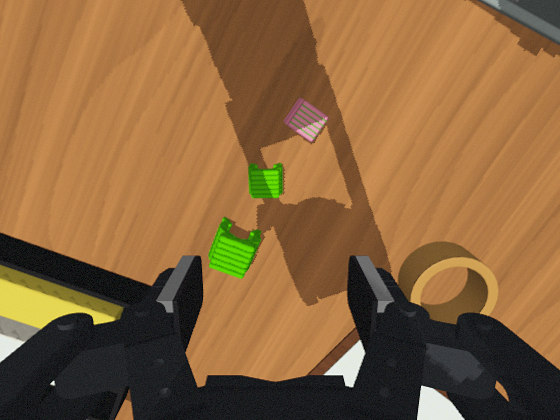

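Request:
step_arm(dp=[[-0.0203, -0.011, 0.03], [-0.0203, -0.011, 0.06], [-0.0203, -0.011, 0.09], [-0.0203, -0.011, 0.12], [-0.0203, -0.011, 0.15], [-0.0203, -0.011, 0.16], [-0.0203, -0.011, 0.16], [-0.0203, -0.011, 0.16], [-0.0203, -0.011, 0.16], [-0.0203, -0.011, 0.16]], twist=[0.15, 0.3, 0.45, 0.6, 0.75, 0.9, 1.05, 1.2, 1.35, 1.5], grip=[65, 65, 65, 65, 65, 65, 65, 65, 65, 65])

```text
t: 4.0
eef_pos: [0.4565, -0.3595, 0.1203]
tool_rot: [[0.848, 0.53, 0.0], [0.53, -0.848, 0.0], [0.0, -0.0, -1.0]]
ft_force: [-0.7, -0.2, 0.5]
width: 0.0554
```

Request:
step_arm(dp=[[0, 0, 0], [0, 0, 0], [0, 0, 0]], twist=[0.07, 0.07, 0.07], grip=[65, 65, 65])

```text
t: 4.3
eef_pos: [0.4565, -0.3602, 0.1202]
tool_rot: [[0.88, 0.476, 0.0], [0.476, -0.88, 0.0], [0.0, 0.0, -1.0]]
ft_force: [0.4, -0.4, -0.6]
width: 0.0556
```

```bash
python3 clip.py d
```

```text
4.3 [ 0.4565 -0.3602  0.1202] [[0.88, 0.476, 0.0], [0.476, -0.88, 0.0], [0.0, 0.0, -1.0]] 0.05564367140566905 [ 0.44272834 -0.4235844  -0.55124832]
cam [ 0.52  -0.327  0.261] [-0.246 -0.134 -0.96 ]
0.92 [181. 143.] top 0.0444 [array([ 464.6, -288.9]), array([30.2, 30.3]), np.float64(83.8)] [109. 110. 157.]
0.75 [412. 260.] top 0.0594 [array([ 465.9, -432.9]), array([78.1, 33.4]), np.float64(89.4)] [  5. 180.  79.]
0.7 [277. 211.] top 0.0444 [array([ 456.6, -366.3]), array([30. , 30.2]), np.float64(28.5)] [  6. 175.  78.]
```

View pics/d.png

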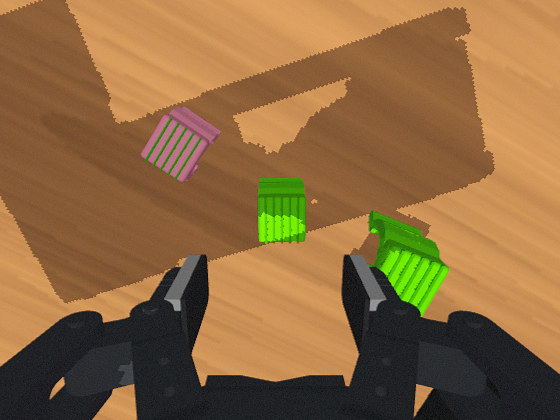

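Request:
step_arm(dp=[[-0.003, 0.0055, 0.03], [-0.003, 0.0055, 0.06], [-0.003, 0.0055, 0.085], [-0.003, 0.0055, 0.1], [-0.003, 0.0055, 0.101], [-0.003, 0.0055, 0.101], [-0.003, 0.0055, 0.101], [-0.003, 0.0055, 0.101], [-0.003, 0.0055, 0.101], [-0.003, 0.0055, 0.101]], twist=[0, 0, 0, 0, 0, 0, 0, 0, 0, 0], grip=[65, 65, 65, 65, 65, 65, 20, 20, 20, 20], force=30)

```text
t: 5.4
eef_pos: [0.4571, -0.3684, 0.02]
tool_rot: [[0.881, 0.473, 0.002], [0.473, -0.881, -0.002], [0.001, 0.002, -1.0]]
ft_force: [-1.2, 0.1, 6.3]
width: 0.0295
```

Request:
step_arm(dp=[[0, 0, 0], [0, 0, 0], [0, 0, 0], [0, 0, -0.04], [0, 0, -0.08], [0, 0, -0.12], [0, 0, -0.16], [0, 0, -0.2], [0, 0, -0.22], [0, 0, -0.22]], twist=[0, 0, 0, 0, 0, 0, 0, 0, 0, 0], grip=[20, 20, 20, 20, 20, 20, 20, 20, 20, 20], force=30)

```text
t: 6.4
eef_pos: [0.4579, -0.3692, 0.2429]
tool_rot: [[0.881, 0.473, 0.006], [0.473, -0.881, -0.006], [0.003, 0.008, -1.0]]
ft_force: [-0.1, 0.1, 0.2]
width: 0.0296
```

Request:
step_arm(dp=[[0.297, -0.2365, -0.03], [0.297, -0.2365, -0.03], [0.297, -0.2365, -0.03], [0.297, -0.2365, -0.03], [0.297, -0.2365, -0.03], [0.297, -0.2365, -0.03], [0.297, -0.2365, -0.03], [0.297, -0.2365, -0.03], [0.297, -0.2365, -0.03], [0.297, -0.2365, -0.03]], twist=[0.1, 0.2, 0.3, 0.4, 0.44, 0.44, 0.44, 0.44, 0.44, 0.44], grip=[20, 20, 20, 20, 20, 20, 20, 20, 20, 20])

```text
t: 7.4
eef_pos: [0.6052, -0.0181, 0.2669]
tool_rot: [[0.998, 0.055, -0.003], [0.055, -0.998, -0.0], [-0.003, 0.0, -1.0]]
ft_force: [-0.2, 0.3, -0.3]
width: 0.0294
```

```bash
cat > rod.py <<'E'
from h import *
import sys
s=state(); print(s["t"],np.round(s["eef_pos"],4),np.round(s["tool_rot"],3).tolist(),s["width"],np.round(s["ft_force"],1))
im=vision.camera("wrist"); cv2.imwrite("pics/%s.png"%sys.argv[1],im["color"])
R,t=P(im); print("cam",(-R.T@t).round(3),R[2].round(3))
p,uv=cloud(im); col=im["color"][uv[:,1],uv[:,0]].astype(int)
grey=np.ptp(col,axis=1)<45
m=(abs(p[:,0]-.608)<.03)&(p[:,1]>-.12)&(p[:,1]<.2)&(p[:,2]>.10)&(p[:,2]<.138)&grey
q=p[m]; print("rod pts",len(q),np.percentile(q[:,1],[1,99]),np.percentile(q[:,2],99))
# crest line: per y-bin fit circle centre of known r
def res(a):
    # params x0,slope,z0
    dx=q[:,0]-(a[0]+a[1]*(q[:,1]-0)); dz=q[:,2]-a[2]
    return np.hypot(dx,dz)-.0125
from scipy.optimize import least_squares
r=least_squares(res,[.608,-.05,.12],loss="soft_l1",f_scale=.001,x_scale=[.01,.05,.01]); print("rod x0,slope,z",r.x.round(4),"rms",np.sqrt(np.mean(res(r.x)**2)).round(4))
for n in("clip_bore","roll","far_stop"):
    for o in vision.outline_of(n,im)[:3]:
        pp,_=cloud(im,o["mask"])
        if len(pp)>10: print(n,round(o["conf"],2),np.round(o["location"]),np.percentile(pp,[2,50,98],axis=0).round(4).tolist())
E
python3 rod.py e
```

```text
7.4 [ 0.6052 -0.0181  0.2669] [[0.998, 0.055, -0.003], [0.055, -0.998, -0.0], [-0.003, 0.0, -1.0]] 0.029350437122532772 [-0.2  0.3 -0.3]
cam [ 0.677 -0.015  0.408] [-0.283 -0.016 -0.959]
rod pts 7770 [-0.09973571  0.18750779] 0.1360192522431671
rod x0,slope,z [ 0.6083 -0.0545  0.1183] rms 0.0044
clip_bore 0.88 [501. 299.] [[0.4503, -0.3038, 0.002], [0.472, -0.2835, 0.0387], [0.4839, -0.2722, 0.0452]]
clip_bore 0.7 [273. 278.] [[0.593, -0.0329, 0.2495], [0.6158, -0.0188, 0.2899], [0.6248, -0.0045, 0.2916]]
roll 0.86 [ 98. 182.] [[0.5567, 0.0602, 0.0852], [0.6132, 0.1041, 0.1625], [0.6524, 0.1613, 0.1707]]
```

View pics/e.png

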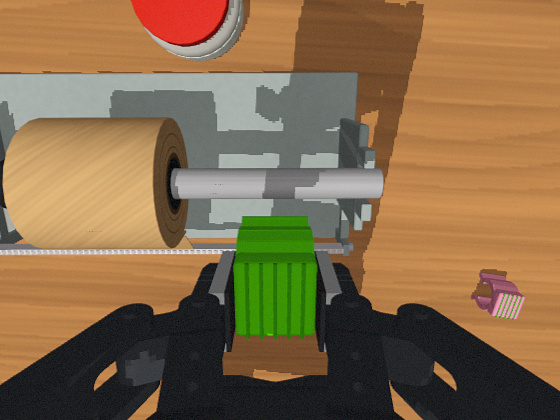

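Run:
```python
from h import *
from scipy.optimize import least_squares
s=state();print(np.round(s["eef_pos"],4))
for n in ("wrist","scene","side"):
    im=vision.camera(n);p,uv=cloud(im);col=im["color"][uv[:,1],uv[:,0]].astype(int)
    m=(abs(p[:,0]-.608)<.025)&(p[:,1]>-.065)&(p[:,1]<.05)&(p[:,2]>.10)&(p[:,2]<.138);q=p[m]
    res=lambda a:np.hypot(q[:,0]-a[0]-a[1]*q[:,1],q[:,2]-a[2])-.0125
    r=least_squares(res,[.608,-.05,.12],loss="soft_l1",f_scale=.001,x_scale=[.01,.05,.01]);print(n,len(q),r.x.round(4),np.sqrt(np.mean(res(r.x)**2)).round(4))
    g=(col[:,1]>col[:,2]+50)&(col[:,1]>col[:,0]+50)&(p[:,2]>.24)&(abs(p[:,0]-.608)<.05)&(abs(p[:,1]+.02)<.05)
    if g.sum()>20:
        zt=np.percentile(p[g][:,2],90);k=p[g];k=k[k[:,2]>zt-.005];print("clip top",zt.round(4),g.sum(),cv2.minAreaRect(k[:,:2].astype(np.float32)*1000),k[:,2].std())
```

```text
[ 0.6052 -0.0201  0.268 ]
wrist 4519 [ 0.6083 -0.0578  0.1182] 0.0006
clip top 0.2923 9340 ((606.1456909179688, -21.21139907836914), (31.462629318237305, 29.645259857177734), 3.1412131786346436) 0.0008847949746368769
scene 353 [ 0.6078 -0.0655  0.1214] 0.0014
clip top 0.2948 184 ((616.8445434570312, -19.015743255615234), (18.93466567993164, 26.58729362487793), 50.65199661254883) 0.0016074584212776304
side 356 [ 0.6077 -0.0583  0.1191] 0.0015
clip top 0.2927 253 ((598.5322265625, -17.70144271850586), (35.89794158935547, 23.691421508789062), 43.180973052978516) 0.0015461071786788251
```

Request:
step_arm(dp=[[0.0035, 0, 0.03], [0.0036, 0, 0.06], [0.0037, 0, 0.085], [0.0037, 0, 0.105], [0.0037, 0, 0.115], [0.0037, 0, 0.12], [0.0037, 0, 0.122], [0.0037, 0, 0.124], [0.0037, 0, 0.124]], twist=[0, 0, 0, 0, 0, 0, 0, 0, 0], grip=[20, 20, 20, 20, 20, 20, 20, 20, 20])

```text
t: 8.65
eef_pos: [0.6103, -0.0187, 0.1455]
tool_rot: [[0.999, 0.053, 0.002], [0.053, -0.999, -0.0], [0.002, 0.0, -1.0]]
ft_force: [0.5, -1.4, 0.0]
width: 0.0294
```

Request:
step_arm(dp=[[0, 0, 0.002], [0, 0, 0.003], [0, 0, 0.004], [0, 0, 0.005], [0, 0, 0.005]], twist=[0, 0, 0, 0, 0], grip=[20, 20, 20, 20, 20])

```text
t: 9.15
eef_pos: [0.609, -0.0186, 0.1396]
tool_rot: [[0.999, 0.053, -0.001], [0.053, -0.999, -0.0], [-0.001, -0.0, -1.0]]
ft_force: [-1.7, -0.8, 0.8]
width: 0.0299
```

Request:
step_arm(dp=[[0, 0, 0.001], [0, 0, 0.002], [0, 0, 0.002], [0, 0, 0.002]], twist=[0, 0, 0, 0], grip=[20, 20, 20, 20])

```text
t: 9.55
eef_pos: [0.6097, -0.0186, 0.1381]
tool_rot: [[0.999, 0.053, 0.0], [0.053, -0.999, -0.0], [0.0, 0.0, -1.0]]
ft_force: [-1.8, -1.2, 4.6]
width: 0.0291
```

Run:
```python
from h import *
s=state();print(np.round(s["eef_pos"],4),s["ft_force"],s["width"])
im=vision.camera("side");x,y=proj(im,[.609,-.02,.14])[0].astype(int);c=im["color"][max(0,y-75):y+75,max(0,x-100):x+100];a=cv2.resize(c,(600,450),interpolation=cv2.INTER_CUBIC)
cv2.imwrite("pics/f.png",a)
```

```text
[ 0.6097 -0.0186  0.1381] [-1.81185172 -1.24786896  4.62564899] 0.02914483609277098
```

View pics/f.png

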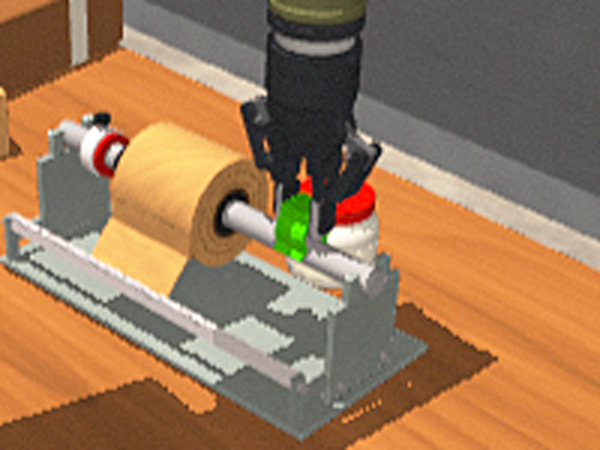

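The view shows the clip astride the rod, with 4.6 N of contact. I'll release it, rise and close the fingers for the press.

Request:
step_arm(dp=[[0, 0, 0], [0, 0, 0], [0, 0, 0], [0, 0, -0.02], [0, 0, -0.045], [0, 0, -0.055], [0, 0, -0.055], [0, 0, -0.055], [0, 0, -0.055], [0, 0, -0.055]], twist=[0, 0, 0, 0, 0, 0, 0, 0, 0, 0], grip=[60, 60, 60, 60, 60, 30, 0, 0, 0, 0])

```text
t: 10.6
eef_pos: [0.6089, -0.0185, 0.1914]
tool_rot: [[0.999, 0.053, -0.002], [0.053, -0.999, 0.0], [-0.002, -0.0, -1.0]]
ft_force: [0.5, -0.6, 0.2]
width: -0.0
```

```bash
cat > look.py <<'E'
from h import *
import sys
s=state();print(s["t"],np.round(s["eef_pos"],4),np.round(s["ft_force"],1),s["width"])
for n in ("wrist","side","scene"):
    im=vision.camera(n);p,uv=cloud(im);col=im["color"][uv[:,1],uv[:,0]].astype(int)
    if n=="wrist": cv2.imwrite("pics/%s.png"%sys.argv[1],im["color"])
    g=(col[:,1]>col[:,2]+50)&(col[:,1]>col[:,0]+50)&(p[:,2]>.1)&(abs(p[:,0]-.608)<.05)&(p[:,1]>-.09)&(p[:,1]<.2)
    if g.sum()>20:
        zt=np.percentile(p[g][:,2],95);k=p[g];k=k[k[:,2]>zt-.006];print(n,"clip top",zt.round(4),g.sum(),"ymin/max",np.percentile(p[g][:,1],[1,99]).round(4),cv2.minAreaRect(k[:,:2].astype(np.float32)*1000))
    for o in vision.outline_of("roll",im)[:1]:
        a,_=cloud(im,o["mask"]);print(n,"roll y",np.percentile(a[:,1],[1,3,97,99]).round(4))
E
python3 look.py g
```

```text
10.6 [ 0.6089 -0.0185  0.1914] [ 0.5 -0.6  0.2] -1.3466221018543929e-05
wrist clip top 0.1639 3834 ymin/max [-0.0338 -0.0047] ((612.9651489257812, -19.644058227539062), (26.471036911010742, 29.401308059692383), 3.1488513946533203)
wrist roll y [0.0596 0.06   0.1166 0.1236]
side clip top 0.1644 276 ymin/max [-0.0367 -0.0068] ((607.6209716796875, -22.710384368896484), (29.440044403076172, 28.284912109375), 0.13390466570854187)
side roll y [0.058  0.0587 0.155  0.1594]
scene clip top 0.167 237 ymin/max [-0.0347 -0.0051] ((613.4310302734375, -22.408536911010742), (26.26096534729004, 26.341205596923828), 86.1335220336914)
scene roll y [0.0599 0.0609 0.1598 0.1668]
```

View pics/g.png

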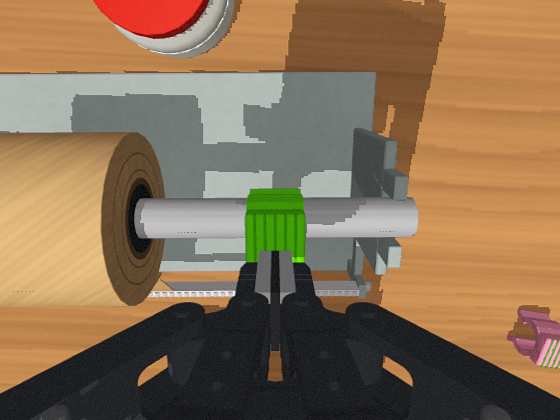

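Request:
step_arm(dp=[[0, 0.001, 0.015], [0, 0.001, 0.024], [0, 0.001, 0.028], [0, 0.001, 0.031], [0, 0.001, 0.034], [0, 0.001, 0.036], [0, 0.001, 0.038], [0, 0.001, 0.04], [0, 0.001, 0.042]], twist=[0, 0, 0, 0, 0, 0, 0, 0, 0], grip=[0, 0, 0, 0, 0, 0, 0, 0, 0])

```text
t: 11.8
eef_pos: [0.6107, -0.0197, 0.152]
tool_rot: [[0.999, 0.053, 0.002], [0.053, -0.999, -0.0], [0.002, 0.0, -1.0]]
ft_force: [0.3, 0.7, 2.7]
width: -0.0
```

Request:
step_arm(dp=[[0, 0, 0.002], [0, 0, 0.004], [0, 0, 0.006], [0, 0, 0.007], [0, 0, 0.008], [0, 0, 0.008]], twist=[0, 0, 0, 0, 0, 0], grip=[0, 0, 0, 0, 0, 0])

```text
t: 12.4
eef_pos: [0.6094, -0.0196, 0.1443]
tool_rot: [[0.999, 0.053, -0.0], [0.053, -0.999, -0.0], [-0.0, 0.0, -1.0]]
ft_force: [-3.6, -0.0, 11.2]
width: 0.0001
```

Request:
step_arm(dp=[[0, 0, 0.0015], [0, 0, 0.0015]], twist=[0, 0], grip=[0, 0])

```text
t: 12.6
eef_pos: [0.6093, -0.0196, 0.1441]
tool_rot: [[0.999, 0.053, 0.001], [0.053, -0.999, -0.0], [0.001, 0.0, -1.0]]
ft_force: [-6.7, -0.2, 19.7]
width: -0.0001
```

Request:
step_arm(dp=[[0, 0, -0.03], [0, 0, -0.06], [0, 0, -0.06], [0, 0, -0.06], [0, 0, -0.06], [0, 0, -0.06], [0, 0, -0.06], [0, 0, -0.06], [0, 0, -0.06], [0, 0, -0.06]], twist=[0, -0.15, -0.3, -0.45, -0.6, -0.75, -0.9, -1.05, -1.2, -1.35], grip=[0, 0, 34, 34, 34, 34, 34, 34, 34, 34])

```text
t: 13.6
eef_pos: [0.6095, -0.0196, 0.2006]
tool_rot: [[0.161, 0.987, -0.001], [0.987, -0.161, 0.0], [-0.0, -0.001, -1.0]]
ft_force: [-0.1, -0.1, -0.3]
width: 0.0293
```

Request:
step_arm(dp=[[0, 0, 0], [0, 0, 0], [0, 0, 0]], twist=[-0.15, -0.22, -0.22], grip=[34, 34, 34])

```text
t: 13.9
eef_pos: [0.6095, -0.0196, 0.2006]
tool_rot: [[-0.052, 0.999, -0.001], [0.999, 0.052, 0.0], [0.0, -0.001, -1.0]]
ft_force: [-0.8, -0.2, -0.7]
width: 0.0287
```

```bash
python3 look.py i
python3 - <<'E'
from h import *
print(np.round(state()["tool_rot"],3).tolist())
im=vision.camera("side");x,y=proj(im,[.609,-.02,.13])[0].astype(int);c=im["color"][max(0,y-60):y+60,x-80:x+80]
cv2.imwrite("pics/j.png",cv2.resize(c,(640,480),interpolation=cv2.INTER_CUBIC))
E
```

```text
13.9 [ 0.6095 -0.0196  0.2006] [-0.8 -0.2 -0.7] 0.02874972446820748
wrist clip top 0.1437 3252 ymin/max [-0.0338 -0.0039] ((610.2727661132812, -19.360923767089844), (30.05804443359375, 30.055299758911133), 3.1765902042388916)
wrist roll y [0.0598 0.0606 0.0943 0.1017]
side clip top 0.1444 242 ymin/max [-0.0371 -0.0066] ((608.1245727539062, -21.82953453063965), (33.91347885131836, 29.99287986755371), 1.6845667362213135)
side roll y [0.0576 0.0587 0.1612 0.2701]
scene clip top 0.1463 200 ymin/max [-0.0348 -0.0058] ((614.2650146484375, -22.042476654052734), (25.779817581176758, 25.439258575439453), 3.651857376098633)
scene roll y [0.0597 0.0607 0.1605 0.1726]
[[-0.051, 0.999, -0.0], [0.999, 0.051, -0.0], [-0.0, -0.0, -1.0]]
```

View pics/j.png

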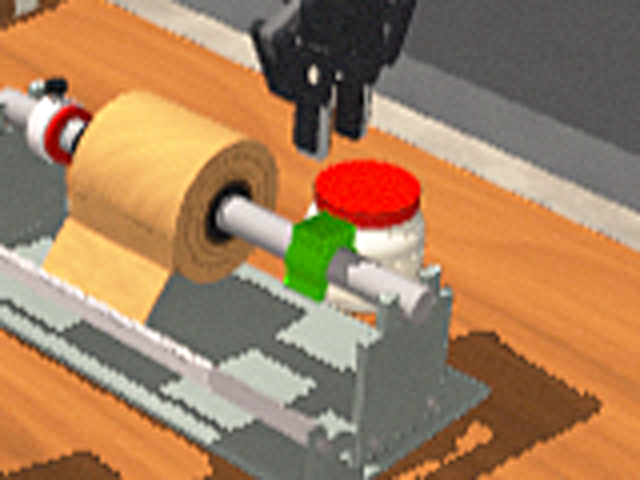

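Request:
step_arm(dp=[[-0.038, 0, 0], [-0.038, 0, 0.03], [-0.038, 0, 0.05], [-0.038, 0, 0.06], [-0.038, 0, 0.065], [-0.038, 0, 0.07], [-0.038, 0, 0.075], [-0.038, 0, 0.08]], twist=[0, 0, 0, 0, 0, 0, 0, 0], grip=[34, 34, 34, 34, 34, 34, 34, 34])

```text
t: 15.05
eef_pos: [0.6124, -0.0575, 0.1217]
tool_rot: [[-0.052, 0.999, 0.002], [0.999, 0.052, -0.0], [-0.0, 0.002, -1.0]]
ft_force: [-0.7, -0.6, -0.1]
width: 0.0291
```

Request:
step_arm(dp=[[0, 0, 0.005], [0, 0, 0.01], [0, 0, 0.01], [0.006, 0, 0.01], [0.01, 0, 0.01], [0.014, 0, 0.01], [0.017, 0, 0.01], [0.02, 0, 0.01], [0.023, 0, 0.01], [0.026, 0, 0.01]], twist=[0, 0, 0, 0, 0, 0, 0, 0, 0, 0], grip=[34, 34, 34, 34, 34, 34, 34, 34, 34, 34])

```text
t: 16.05
eef_pos: [0.6105, -0.0316, 0.1114]
tool_rot: [[-0.052, 0.999, 0.0], [0.999, 0.052, -0.0], [-0.0, 0.0, -1.0]]
ft_force: [-0.2, -1.4, 1.0]
width: 0.0289
```

```bash
python3 look.py k
python3 - <<'E'
from h import *
for n in("side","scene"):
    im=vision.camera(n)
    for nm in("far_stop","roll"):
        for o in vision.outline_of(nm,im)[:1]:
            p,uv=cloud(im,o["mask"]);col=im["color"][uv[:,1],uv[:,0]].astype(int)
            print(n,nm,np.percentile(p,[2,50,98],axis=0).round(4).tolist())
    p,uv=cloud(im);col=im["color"][uv[:,1],uv[:,0]].astype(int)
    box=(abs(p[:,0]-.597)<.06)&(p[:,1]>.14)&(p[:,1]<.27)&(p[:,2]>.09)&(p[:,2]<.15)
    r=box&(col[:,2]>col[:,1]+70)&(col[:,2]>col[:,0]+70)&(col[:,1]<60); print(n,"red",r.sum(),np.percentile(p[r],[5,50,95],axis=0).round(4).tolist() if r.sum() else "")
    k=box&(col.max(1)<45); print(n,"black",k.sum(),np.percentile(p[k],[5,50,95],axis=0).round(4).tolist() if k.sum() else "")
E
```

```text
16.05 [ 0.6105 -0.0316  0.1114] [-0.2 -1.4  1. ] 0.028895730342407076
wrist clip top 0.1437 9519 ymin/max [-0.0206  0.009 ] ((609.8067016601562, -6.487531661987305), (30.06281089782715, 30.44117546081543), 3.0197646617889404)
wrist roll y [0.0592 0.0594 0.0654 0.0707]
side clip top 0.1442 109 ymin/max [-0.0343  0.0076] ((591.168701171875, -17.119487762451172), (67.6253433227539, 12.759298324584961), 24.77900505065918)
side roll y [0.0577 0.0587 0.1556 0.1605]
scene clip top 0.13 66 ymin/max [-0.0257  0.0098] ((635.3609619140625, -13.624687194824219), (13.69068431854248, 47.385948181152344), 40.817928314208984)
side far_stop [[0.5702, 0.211, 0.1023], [0.5819, 0.2186, 0.131], [0.607, 0.2409, 0.1549]]
side roll [[0.5238, 0.0581, 0.0683], [0.5601, 0.0911, 0.1312], [0.6264, 0.1551, 0.1708]]
side red 63 [[0.5744, 0.2113, 0.1034], [0.5841, 0.2137, 0.1283], [0.6097, 0.2164, 0.1392]]
side black 3 [[0.5763, 0.1883, 0.1257], [0.5767, 0.1888, 0.1289], [0.5802, 0.189, 0.133]]
scene far_stop [[0.581, 0.2138, 0.1078], [0.6067, 0.2235, 0.1366], [0.6183, 0.2393, 0.1594]]
scene roll [[0.57, 0.0608, 0.0795], [0.6296, 0.09, 0.1491], [0.6549, 0.1628, 0.1743]]
scene red 27 [[0.5837, 0.2136, 0.1093], [0.6067, 0.2159, 0.1285], [0.6148, 0.2185, 0.1398]]
scene black 0
```

Request:
step_arm(dp=[[0.006, 0, 0], [0.012, 0, 0], [0.018, 0, 0], [0.024, 0, 0], [0.03, 0, 0], [0.036, 0, 0], [0.042, 0, 0], [0.046, 0, 0], [0.05, 0, 0], [0.054, 0, 0]], twist=[0, 0, 0, 0, 0, 0, 0, 0, 0, 0], grip=[34, 34, 34, 34, 34, 34, 34, 34, 34, 34])

```text
t: 17.65
eef_pos: [0.6074, 0.0225, 0.1112]
tool_rot: [[-0.052, 0.999, -0.0], [0.999, 0.052, -0.0], [-0.0, -0.0, -1.0]]
ft_force: [-0.9, -6.4, -0.4]
width: 0.0291
```

```bash
python3 look.py l
python3 - <<'E'
from h import *
im=vision.camera("side")
p,uv=cloud(im);col=im["color"][uv[:,1],uv[:,0]].astype(int)
box=(abs(p[:,0]-.597)<.06)&(p[:,1]>.14)&(p[:,1]<.27)&(p[:,2]>.09)&(p[:,2]<.15)
k=box&(col.max(1)<60); print("black",k.sum(),np.percentile(p[k],[5,50,95],axis=0).round(4).tolist() if k.sum() else "")
x,y=proj(im,[.6,.13,.13])[0].astype(int);c=im["color"][y-60:y+60,x-80:x+80]
cv2.imwrite("pics/m.png",cv2.resize(c,(640,480),interpolation=cv2.INTER_CUBIC))
E
```

```text
17.65 [0.6074 0.0225 0.1112] [-0.9 -6.4 -0.4] 0.029105030878109867
wrist clip top 0.1438 5176 ymin/max [0.0332 0.0531] ((606.98046875, 43.16501235961914), (30.416288375854492, 20.658308029174805), 4.346609115600586)
wrist roll y [0.0628 0.0645 0.111  0.1132]
side clip top 0.1427 104 ymin/max [0.0149 0.065 ] ((592.8179321289062, 24.849517822265625), (63.52593231201172, 29.7873592376709), 22.04404067993164)
side roll y [0.0578 0.0592 0.1583 0.271 ]
scene clip top 0.1457 63 ymin/max [0.0248 0.0637] ((627.857666015625, 31.677574157714844), (3.0197720527648926, 60.408546447753906), 58.76530075073242)
scene roll y [0.0603 0.0639 0.1651 0.1961]
black 5 [[0.5787, 0.1912, 0.1154], [0.5852, 0.1922, 0.1293], [0.5865, 0.2026, 0.1351]]
```

View pics/m.png

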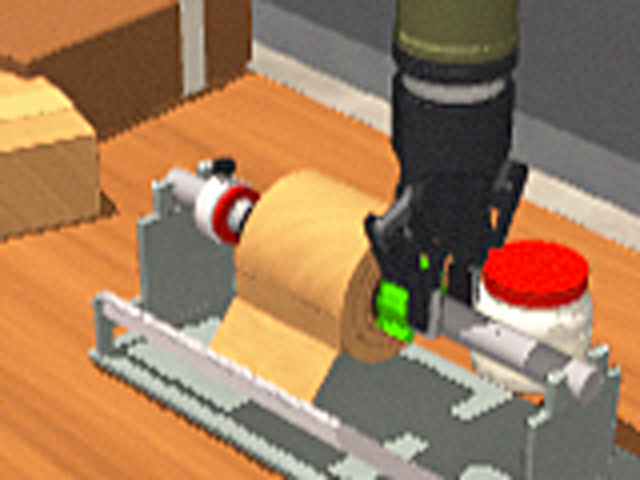

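Request:
step_arm(dp=[[0.002, 0, 0], [0.004, 0, 0], [0.006, 0, 0], [0.007, 0, 0], [0.008, 0, 0], [0.009, 0, 0], [0.01, 0, 0]], twist=[0, 0, 0, 0, 0, 0, 0], grip=[34, 34, 34, 34, 34, 34, 34])

```text
t: 18.7
eef_pos: [0.6072, 0.0323, 0.1113]
tool_rot: [[-0.052, 0.999, 0.0], [0.999, 0.052, -0.0], [-0.0, 0.0, -1.0]]
ft_force: [-0.5, -2.7, 0.7]
width: 0.0291
```

Request:
step_arm(dp=[[0.001, 0, 0], [0.002, 0, 0], [0.003, 0, 0]], twist=[0, 0, 0], grip=[34, 34, 34])

```text
t: 19.0
eef_pos: [0.607, 0.0353, 0.1113]
tool_rot: [[-0.052, 0.999, 0.0], [0.999, 0.052, -0.0], [-0.0, 0.0, -1.0]]
ft_force: [0.8, -3.3, 0.7]
width: 0.0287
```

Request:
step_arm(dp=[[0.001, 0, 0], [0.002, 0, 0], [0.002, 0, 0]], twist=[0, 0, 0], grip=[34, 34, 34])

```text
t: 19.3
eef_pos: [0.6069, 0.0375, 0.1113]
tool_rot: [[-0.052, 0.999, 0.0], [0.999, 0.052, 0.0], [0.0, 0.0, -1.0]]
ft_force: [1.3, -3.0, 1.9]
width: 0.029
```

```bash
cat > gap.py <<'E'
from h import *
import sys
s=state();print(s["t"],np.round(s["eef_pos"],4),np.round(s["ft_force"],1))
out=[]
for n in ("side","scene"):
    im=vision.camera(n);x,y=proj(im,[.597,.2,.12])[0].astype(int);c=im["color"][y-22:y+23,x-30:x+30]
    out.append(cv2.resize(c,(400,300),interpolation=cv2.INTER_CUBIC))
cv2.imwrite("pics/%s.png"%sys.argv[1],np.hstack(out))
E
python3 gap.py n
```

```text
19.3 [0.6069 0.0375 0.1113] [ 1.3 -3.   1.9]
```

View pics/n.png

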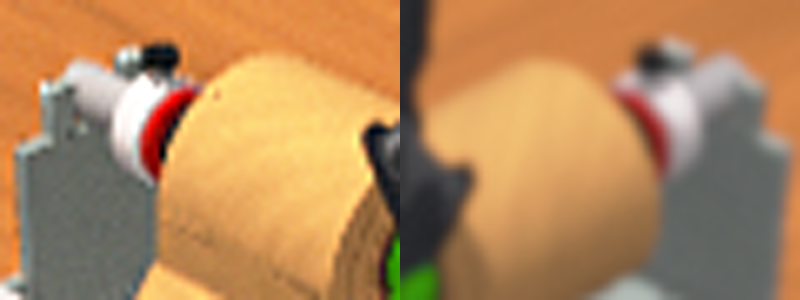

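Request:
step_arm(dp=[[0.0007, 0, 0], [0.0014, 0, 0], [0.002, 0, 0], [0.002, 0, 0]], twist=[0, 0, 0, 0], grip=[34, 34, 34, 34])

```text
t: 19.8
eef_pos: [0.6067, 0.0393, 0.1113]
tool_rot: [[-0.052, 0.999, 0.0], [0.999, 0.052, 0.0], [0.0, 0.0, -1.0]]
ft_force: [0.5, -3.6, 2.1]
width: 0.0291
```

Request:
step_arm(dp=[[0.0007, 0, 0], [0.001, 0, 0], [0.001, 0, 0]], twist=[0, 0, 0], grip=[34, 34, 34])

```text
t: 20.1
eef_pos: [0.6067, 0.0404, 0.1113]
tool_rot: [[-0.052, 0.999, 0.0], [0.999, 0.052, 0.0], [0.0, 0.0, -1.0]]
ft_force: [0.6, -3.7, 0.6]
width: 0.029
```

Request:
step_arm(dp=[[0.0007, 0, 0], [0.001, 0, 0], [0.001, 0, 0]], twist=[0, 0, 0], grip=[34, 34, 34])

```text
t: 20.4
eef_pos: [0.6066, 0.0414, 0.1113]
tool_rot: [[-0.052, 0.999, 0.0], [0.999, 0.052, 0.0], [0.0, 0.0, -1.0]]
ft_force: [-0.2, -3.6, 1.8]
width: 0.0286
```

Request:
step_arm(dp=[[0.0005, 0, 0], [0.001, 0, 0], [0.001, 0, 0]], twist=[0, 0, 0], grip=[34, 34, 34])

```text
t: 20.7
eef_pos: [0.6066, 0.0424, 0.1112]
tool_rot: [[-0.052, 0.999, 0.0], [0.999, 0.052, 0.0], [0.0, 0.0, -1.0]]
ft_force: [0.2, -3.9, 2.1]
width: 0.029
```

Request:
step_arm(dp=[[0.0005, 0, 0], [0.001, 0, 0], [0.001, 0, 0]], twist=[0, 0, 0], grip=[34, 34, 34])

```text
t: 21.0
eef_pos: [0.6065, 0.0432, 0.1113]
tool_rot: [[-0.052, 0.999, 0.0], [0.999, 0.052, -0.0], [-0.0, 0.0, -1.0]]
ft_force: [0.6, -4.6, 2.2]
width: 0.0295
```

Request:
step_arm(dp=[[0.0005, 0, 0], [0.001, 0, 0], [0.001, 0, 0]], twist=[0, 0, 0], grip=[34, 34, 34])

```text
t: 21.3
eef_pos: [0.6065, 0.0439, 0.1113]
tool_rot: [[-0.052, 0.999, 0.0], [0.999, 0.052, -0.001], [-0.001, 0.0, -1.0]]
ft_force: [0.2, -5.7, 2.1]
width: 0.029
```

Request:
step_arm(dp=[[0.0005, 0, 0], [0.0005, 0, 0]], twist=[0, 0], grip=[34, 34])

```text
t: 21.5
eef_pos: [0.6065, 0.0442, 0.1113]
tool_rot: [[-0.052, 0.999, 0.0], [0.999, 0.052, -0.001], [-0.001, 0.0, -1.0]]
ft_force: [-0.1, -6.6, 3.2]
width: 0.0293
```

Request:
step_arm(dp=[[0.0005, 0, 0], [0.0005, 0, 0]], twist=[0, 0], grip=[34, 34])

```text
t: 21.7
eef_pos: [0.6065, 0.0445, 0.1113]
tool_rot: [[-0.052, 0.999, 0.0], [0.999, 0.052, -0.001], [-0.001, 0.0, -1.0]]
ft_force: [0.2, -6.6, 2.6]
width: 0.0292
```

Request:
step_arm(dp=[[0.0005, 0, 0], [0.0005, 0, 0]], twist=[0, 0], grip=[34, 34])

```text
t: 21.9
eef_pos: [0.6065, 0.0449, 0.1113]
tool_rot: [[-0.052, 0.999, 0.0], [0.999, 0.052, -0.002], [-0.002, 0.0, -1.0]]
ft_force: [0.3, -7.4, 1.9]
width: 0.0289
```

Request:
step_arm(dp=[[0.0005, 0, 0], [0.0005, 0, 0]], twist=[0, 0], grip=[34, 34])

```text
t: 22.1
eef_pos: [0.6065, 0.0451, 0.1113]
tool_rot: [[-0.052, 0.999, 0.0], [0.999, 0.052, -0.002], [-0.002, 0.0, -1.0]]
ft_force: [1.6, -7.8, 2.2]
width: 0.0293
```

Request:
step_arm(dp=[[0.0005, 0, 0], [0.0005, 0, 0]], twist=[0, 0], grip=[34, 34])

```text
t: 22.3
eef_pos: [0.6065, 0.0452, 0.1113]
tool_rot: [[-0.053, 0.999, 0.0], [0.999, 0.053, -0.003], [-0.003, 0.0, -1.0]]
ft_force: [0.8, -8.8, 2.2]
width: 0.0295
```

Request:
step_arm(dp=[[0.0006, 0, 0], [0.0006, 0, 0]], twist=[0, 0], grip=[34, 34])

```text
t: 22.5
eef_pos: [0.6065, 0.0452, 0.1113]
tool_rot: [[-0.053, 0.999, 0.0], [0.999, 0.053, -0.004], [-0.004, 0.0, -1.0]]
ft_force: [0.5, -10.3, 2.3]
width: 0.029
```

Request:
step_arm(dp=[[-0.001, 0, 0], [-0.002, 0, 0], [-0.004, 0, 0], [-0.008, 0, 0], [-0.014, 0, 0], [-0.014, 0, 0], [-0.014, 0, -0.04], [-0.014, 0, -0.08], [-0.014, 0, -0.12], [-0.014, 0, -0.12]], twist=[0, 0, 0, 0, 0, 0, 0, 0, 0, 0], grip=[34, 34, 34, 34, 34, 34, 34, 34, 34, 34])

```text
t: 23.5
eef_pos: [0.611, 0.0337, 0.2379]
tool_rot: [[-0.052, 0.999, 0.012], [0.999, 0.052, 0.0], [-0.0, 0.013, -1.0]]
ft_force: [1.0, 0.8, -0.1]
width: 0.029
```

```bash
python3 look.py o; python3 gap.py p
python3 - <<'E'
from h import *
im=vision.camera("wrist");p,uv=cloud(im);col=im["color"][uv[:,1],uv[:,0]].astype(int)
# roll end face: brown points on annulus below top
b=(abs(p[:,0]-.6)<.045)&(p[:,1]>.06)&(p[:,1]<.12)&(p[:,2]>.15)
g=(col[:,1]>col[:,2]+50)&(col[:,1]>col[:,0]+50)
k=b&~g; print("roll edge y",np.percentile(p[k][:,1],[.5,1,2,5]).round(4))
for n in("side","scene"):
    im=vision.camera(n);p,uv=cloud(im);col=im["color"][uv[:,1],uv[:,0]].astype(int)
    box=(abs(p[:,0]-.597)<.06)&(p[:,1]>.14)&(p[:,1]<.27)&(p[:,2]>.09)&(p[:,2]<.15)
    r=box&(col[:,2]>col[:,1]+70)&(col[:,2]>col[:,0]+70)&(col[:,1]<60); print(n,"red",r.sum(),np.percentile(p[r],[5,50,95],axis=0).round(4).tolist() if r.sum() else "")
    o=vision.outline_of("far_stop",im)
    if o:print(np.percentile(cloud(im,o[0]["mask"])[0],[2,50,98],axis=0).round(4).tolist())
a=cv2.imread("pics/o.png");b=cv2.imread("pics/p.png");b=cv2.resize(b,(560,210));cv2.imwrite("pics/q.png",np.vstack([a[:380],b]))
E
```

```text
23.5 [0.611  0.0337 0.2379] [ 1.   0.8 -0.1] 0.029024736271966025
wrist clip top 0.1439 2167 ymin/max [0.0547 0.0817] ((605.2440185546875, 68.33087921142578), (29.963197708129883, 27.277957916259766), 3.2047770023345947)
wrist roll y [0.0845 0.0867 0.1525 0.1597]
side clip top 0.144 223 ymin/max [0.0513 0.0838] ((602.2826538085938, 67.30052185058594), (30.699840545654297, 32.80055618286133), 0.9003843665122986)
side roll y [0.0795 0.0806 0.1787 0.2589]
scene clip top 0.1475 195 ymin/max [0.0543 0.0842] ((606.0723266601562, 68.37220764160156), (31.708850860595703, 30.651853561401367), 0.8803011178970337)
scene roll y [0.0812 0.083  0.1842 0.2143]
23.8 [0.6058 0.0335 0.2294] [-0.2  0.3 -0.7]
roll edge y [0.0835 0.084  0.0849 0.0864]
side red 18 [[0.5733, 0.214, 0.1182], [0.5792, 0.2164, 0.1328], [0.5939, 0.2196, 0.1402]]
scene red 0 
[[0.5734, 0.218, 0.1145], [0.6058, 0.2271, 0.1407], [0.619, 0.2623, 0.1614]]
```

View pics/q.png

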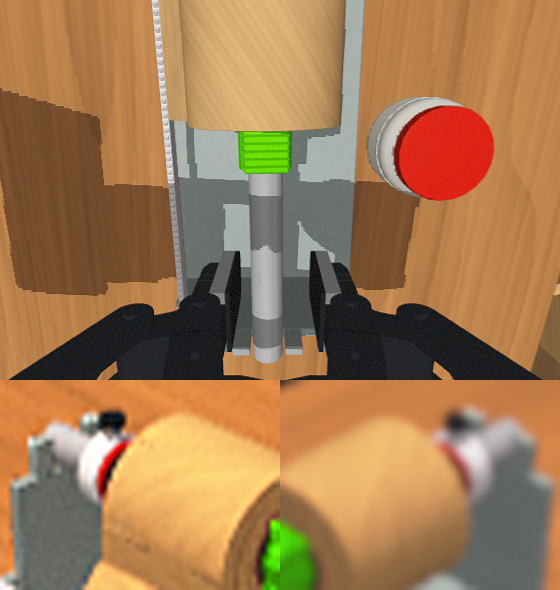

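```bash
python3 -c "
from h import *
print(state()['t'],np.round(state()['eef_pos'],4)); print(ticket.sign_off())"
```

```text
24.15 [0.6069 0.0334 0.2308]
the job is handed in; nothing more can be done
None
```

The job is handed in at t = 24.2 s. My last checks point to success, but nothing measured the plug-to-pad contact force directly and the sign-off gives no verdict.

**What I did:** I picked up the small green stop by its end faces and set it astride the rod. I pressed it on with shut fingers, up to about 20 N, then slid it and the roll along with the fingers straddling the rod. The sliding force rose from about 3.7 N to about 10 N and motion stopped, after about 2 mm of give. Then I backed off and lifted clear.

**Last checks:**
- **Snapped home:** the top of the thumb pad is at z ≈ 0.144 m, which puts the bore on the rod's axis. It is in line with the rod to about 0.01 rad.
- **Against the roll:** the gap between stop and roll measures about zero, to within the roughly 2 mm camera accuracy.
- **Metal stop:** it took no more than about 10 N in all, well under the 25 N it holds. The scene camera's median for it moved by 3.6 mm and the side camera's red-pad reading by 2.7 mm. I put both down to the roll now hiding part of it, so the cameras alone do not confirm the 2 mm limit.
- **Brake pad:** pressing is inferred from the force rise. The stop's -y edge read about 1 to 2 mm farther back after I let go than while I was pushing, which is camera error or slight spring-back. Any spring-back should stop where friction balances the pad's spring, so I expect it still presses.
- **Other things:** the arm never came near the tape roll or carton, passed clear of the tub, and ended touching nothing. I did not measure the bystanders again.

I viewed 11 pictures, one over the budget of 10.

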